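# Turn a power-supply case upright and fit its cable bush

## Robot

A 7-joint arm with a two-finger parallel gripper is mounted at the origin on the work surface. World frame = base frame: x ahead of the robot, y to its left, z up, the work surface at z = 0. Lengths are in m, angles in rad, forces in N, time in s.
With the tool pointing down it reaches from about 0.4 to 0.85 m from the base axis. Payload 4.5 kg.
Tool frame: the origin (TCP) lies at the centre of the arm's flange, where the gripper is bolted on; the fingertips stand nose_length ahead of it and the grasp point (between the pads) lies 147 mm ahead of it (nose_length is the distance from the TCP to the fingertips, in m); z points along the fingers, y is the line along which they close (so a half turn about z gives the same grasp; the last joint's range is limited). The gripper opens to 88 mm and grips with 3 to 60 N. Pads are 18 mm wide; open, the fingers measure 123 mm over their backs; the gripper's body (75 mm by 187 mm) begins 45 mm behind the grasp point.
Start: joints at [1.153, 0.689, -0.195, 1.565, 0.157, 0.902, -0.215], TCP at [0.273, -0.562, 0.405] pointing down, gripper open.
Joint ranges: [-3.01, 3.01], [-0.46, 2.08], [-1.47, 1.51], [0.13, 2.56], [-1, 4.14], [0.04, 2.09], [-2.66, 2.66]. Speed limits (rad/s): [2.57, 2.57, 3.14, 3.14, 3.14, 3.14, 3.14].

## Interface

Orientations are given as a unit quaternion [x, y, z, w].
In Python, from plant import * gives the robot as it stands.
- The arm moves only by the tool play_rows, never from a script. Its argument "rows" is a list that holds one entry, the list of rows, each a list of 6 numbers: the shift along the tool's x, y, z normalised to -1 to 1, where 1 is 0.5 m, then the turn, a rotation vector about the tool's x, y, z normalised to -1 to 1, where 1 is 0.5 rad. A call has 1 to 20 rows; each row is the pose to reach, as a shift and turn from the pose commanded when the call began, along the tool's axes at that moment; what a row does not reach only later rows make up. A row lasts 1/12 s, in which the tool goes at most 41.7 mm and 7.16 degrees, less where a joint would pass 70% of its speed; a pose out of reach is approached as far as the arm can. A call with a number of a shift or a turn outside -1 to 1 is refused whole. A call with a gripper value outside its range is refused whole. "claw" is the closure, from 0 (fully open) to 1 (shut), set as the call begins (left out, the last holds). The fingers move at their own pace and stop on an object; "squeeze" is the grip in N (left out, the last holds). Time passes only in rows, so rows that repeat a pose let the fingers close. It gives the time, the measured TCP pose, the force, the opening and the grip force at its end, in the units of the state.
- get_state(): the state, without advancing time (a new reading comes with each control period).
- snapshot(name): name is "scene" or "top" or "wrist"; returns a dict with "pixels" (384x512x3 uint8, blue, green, red), "camera_matrix" (3x3 intrinsics, pixels), "world_to_cam" (4x4, takes a point from world to camera coordinates); the wrist camera has in their place "mount" (4x4, takes a point from camera to tool coordinates, whose origin is the TCP and whose axes are the flange's). Camera axes: x right, y down, z forward; pixel columns grow to the right and rows downward; lengths in m; the calibration is good to about 2 mm. A picture is of the moment at which its call begins: read the wrist's pose just before it. There is no depth.
- finish_job(): hands the job in; it is judged then, once.
The state is a dict: "clock": time; "q": joint angles; "qd": joint speeds; "joint_torque": joint torques, N m; "tool_pos": TCP position; "eef_rot": TCP orientation; "contact_force": force on the tool from outside, world axes, zero at the start; "moment": the same for the moment, N m; "opening": opening from 0.0 (shut) to 1.0 (fully open); "finger_force": force on a finger pad.
Only numpy, scipy, OpenCV 4.12 (cv2) and the standard library are available. Lean on these libraries where they do the work, as an engineer would, in place of code of your own. Each camera call takes 0.05 s, during which the arm holds its last target. There are 200 camera calls.

## Task

The aluminium power-supply case lies open side down on the blue mat: roll it over on the mat one face at a time, never lifting it clear of the mat, letting it come to rest on a long side before you roll it on to stand on its base, open side up. Then slide the smaller of the two flanged cable bushes down into the slot of its end plate, neck fully home in the slot, flange inside the case and barrel outside, and let go. Leave the other bush and the tools and parts lying around where they are.

Things in the scene. Friction and masses are not known exactly. Their poses are not given: they have to be found in the camera images.
- case: Aluminium case, 0.3 kg, 56 x 56 mm in section, 120 mm long, 3 mm walls, one long side open, flat outer faces. Origin at its middle (height 0.030 when flat on a face). y runs along its length; z points out through the base wall, away from the open side: up at the start (yaw within 0.3 rad), level when on a long side, down at the goal. Slotted end plate at the -y end, on the robot's right.
- mat: Fixed blue rubber mat, 620 x 1120 mm and 2 mm thick (its top is at z = 0.002), on which everything lies; grippy (friction about 0.9), so the case tips over its lower edge when pushed high up on a long side. About 115 mm of it before and behind the case are clear. Origin at the middle of its underside.
- case_slot (a point): Where the middle of the bush's neck comes to rest: mid-thickness of the 3 mm slotted end plate, on the slot's centre line, 17 mm from the rim (open side). Axes as case; inside is +y, outside -y; bushes enter along +z. The slot is 21 mm wide, 26 mm deep, open at the rim, square-bottomed; its mouth flares to 31 mm over 5 mm. At height 0.041 at the goal.
- bush: Smaller black cable bush, 0.03 kg, lying level, axis y; origin mid-neck, 13 mm above the mat. Along y in mm: round barrel 26 across from -23 to -3, neck 18 across from -3 to 3, oval flange from 3 to 9, 34 wide (x) and 26 high (z). Grip the barrel across x from above. Fitted, its y points as the case's y does. Starts with yaw within 0.9 rad of zero.
- bush_flange (a point): Middle of the smaller bush's flange, on its axis, 6 mm from the bush's origin towards its +y.
- big_bush: Larger bush of the same shape (barrel 38 mm in diameter, flange 50 mm wide, 45 mm long overall), which does not fit the slot; it may have changed places with the smaller one. To be left alone. Origin at the middle of its neck.
- cover: The case's flat aluminium cover, 120 x 56 mm, 8 mm high with its two ribs, lying to the left. To be left alone. Origin at the middle of its underside.
- memory: Memory module, 68 x 30 x 4 mm, lying near the bushes. To be left alone. Origin at the middle of its underside.
- tweezers: Dark steel tweezers, 125 mm long, 7 mm high, on the near right of the mat. To be left alone.
- screw_tray: White screw tray, 90 x 60 x 16 mm, on the right of the mat. To be left alone.

How it is judged:
On the way, in this order (a step that is already met when the one before it is completed fails the run):
1. the case has been rolled onto a long side and rests there (angle between case's own z axis and vertical between 1.42 and 1.72 rad and angular speed of case below 0.3 rad/s and height (world z) of case below 0.034 m), for 0.2 s.
2. the case has been rolled on and stands on its base, open side up (angle between case's own z axis and vertical above 3 rad and angular speed of case below 0.3 rad/s and height (world z) of case below 0.034 m), for 0.2 s.
At the end, for the whole second after the job is handed in: The case rests on its base on the mat, open side up (within 0.14 rad). The smaller bush rests in the slot: middle of its neck within 3.5 mm of case_slot along each axis, its axis within 0.2 rad of the case's length, its flange inside behind the slotted plate (angle between case's own z axis and vertical above 3 rad and height (world z) of case below 0.034 m and x of bush in the frame of case_slot between -0.0035 and 0.0035 m and y of bush in the frame of case_slot between -0.0035 and 0.0035 m and z of bush in the frame of case_slot between -0.0035 and 0.0035 m and y of bush_flange in the frame of case_slot above 0.0025 m and angle between the y axis of bush and the y axis of case, either way round below 0.2 rad and linear speed of each of case, bush below 0.02 m/s); the robot touches nothing.
It fails at once if the case is lifted clear of the mat (its middle more than 60 mm above the bench; rolling over an edge raises it to 42 mm) (height (world z) of case above 0.06 m).
It fails at once if the larger bush, cover, memory module, tweezers or screw tray is moved by more than 30 mm (distance of any of big_bush, cover, memory, tweezers, screw_tray from where it was at the start of the episode above 0.03 m).
It also fails if it takes over 64 s, if anything falls off the work surface, if the arm or the gripper's body presses on something with over 40 N, if the wrist force passes 120 N, or if a joint passes its speed limit or range.

## Working session

There is one attempt and no reset: what is moved stays moved. The work goes in short steps, Python scripts to look and compute and a tool call to move; the robot and the scene stay as the last step left them, time stands still between calls to the robot, and variables do not carry over. Pictures are saved under pics/ and viewed, at most 12 in all, crops included, and the job is handed in when it is done.

Besides the shell and the picture viewer there is one more tool, called by a JSON object that holds its "fn" and its "kwargs". play_rows: Moves the arm, as the interface text tells. Its arguments: {"type":"object","properties":{"rows":{"type":"array"},"claw":{"type":"number"},"squeeze":{"type":"number"}},"required":["rows"]}

```bash
ls; mkdir -p pics; python3 - <<'E'
from plant import *
import cv2, numpy as np
print(get_state())
for n in("scene","top"):
    s=snapshot(n);cv2.imwrite(f"pics/{n}0.png",s["pixels"]);print(n,s["camera_matrix"],s["world_to_cam"])
a=cv2.imread("pics/scene0.png");b=cv2.imread("pics/top0.png")
cv2.imwrite("pics/top0b.png",cv2.resize(b,(800,600),interpolation=cv2.INTER_CUBIC))
print(snapshot("wrist")["mount"])
try: print(nose_length)
except Exception as e: print(e)
E
```

```text
pics
{'clock': 0.0, 'q': array([ 1.1528265 ,  0.69002235, -0.19453648,  1.56634097,  0.15728405,
        0.90248064, -0.21512038]), 'qd': array([-0.00282371, -0.00149281, -0.00104757, -0.00032834,  0.00059594,
       -0.00056197, -0.00054064]), 'joint_torque': array([ 5.68840751e-04, -5.27545631e+01, -1.26650602e+00, -1.53423446e+01,
       -5.25328028e-02,  6.56342876e-03,  1.58996613e-04]), 'tool_pos': array([ 0.27269382, -0.56201232,  0.40388718]), 'eef_rot': array([ 9.74587909e-01,  2.24003443e-01, -2.57663114e-04, -8.93644410e-04]), 'contact_force': array([ 0.27691615, -0.16897557,  0.03617537]), 'moment': array([ 0.04665897, -0.00268058, -0.00280534]), 'finger_force': 0.0, 'opening': 0.9969822963422779}
scene [[355.8580147    0.         258.36183942]
 [  0.         355.8580147  190.7037831 ]
 [  0.           0.           1.        ]] [[-0.01743566  0.99984152 -0.00359734  0.03362427]
 [ 0.73619355  0.01040338 -0.67669109 -0.34060212]
 [-0.67654642 -0.01444689 -0.73625826  1.13428998]
 [ 0.          0.          0.          1.        ]]
top [[476.42034154   0.         255.66686433]
 [  0.         476.42034154 194.61326879]
 [  0.           0.           1.        ]] [[ 0.01366893 -0.99987807 -0.00754997 -0.03547167]
 [-0.98291262 -0.01205007 -0.1836779   0.52185461]
 [ 0.18356452  0.00993164 -0.98295749  1.03532977]
 [ 0.          0.          0.          1.        ]]
[[ 9.92857866e-04 -9.59175290e-01 -2.82810497e-01  7.24297256e-02]
 [ 9.99999146e-01  1.19282153e-03 -5.34873783e-04 -7.65955851e-04]
 [ 8.50380166e-04 -2.82809725e-01  9.59175655e-01  1.97420148e-02]
 [ 0.00000000e+00  0.00000000e+00  0.00000000e+00  1.00000000e+00]]
0.166
```

View pics/top0b.png

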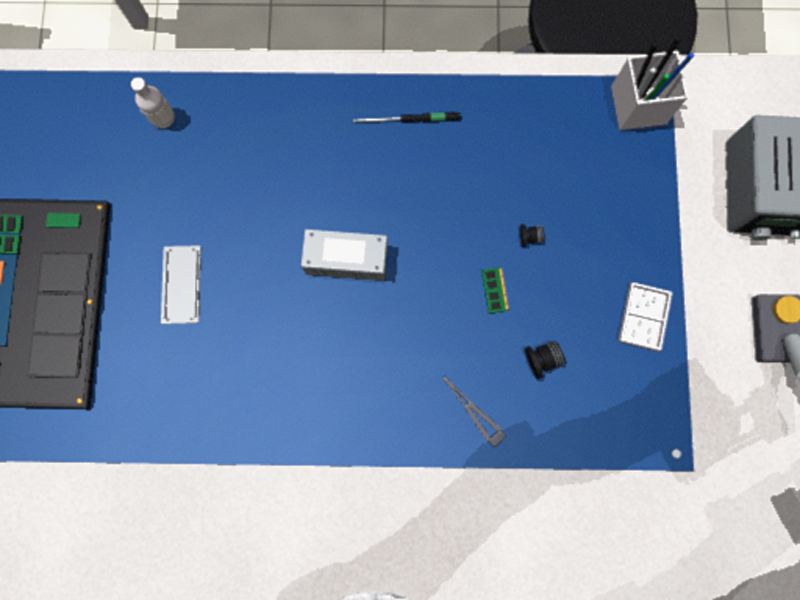

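View pics/scene0.png

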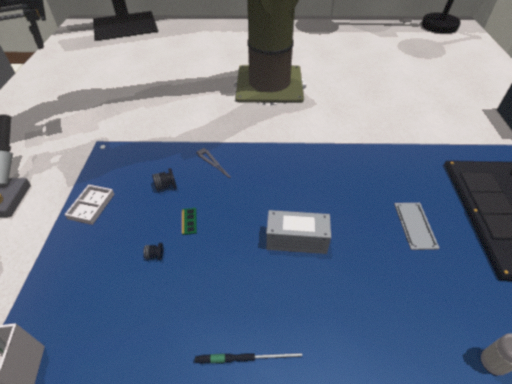

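The top view shows the case at about (345,250) in the 800x600 picture. The smaller bush is the far one at (532,236), the larger is at (545,358), and the memory module lies between them. Next I'll measure them.

```bash
cat > h.py <<'E'
from plant import *
import cv2, numpy as np
from scipy.spatial.transform import Rotation as R
def cam(n):
    st=get_state(); s=snapshot(n)
    if n=="wrist":
        T=np.eye(4);T[:3,:3]=R.from_quat(st["eef_rot"]).as_matrix();T[:3,3]=st["tool_pos"]
        C=T@s["mount"]
    else: C=np.linalg.inv(s["world_to_cam"])
    return s["pixels"],s["camera_matrix"],C
def ray(K,C,uv,z):
    uv=np.atleast_2d(uv).astype(float)
    d=np.c_[uv,np.ones(len(uv))]@np.linalg.inv(K).T@C[:3,:3].T
    return C[:3,3]+d*((z-C[2,3])/d[:,2])[:,None]
def blobs(m,amin=60):
    cs,_=cv2.findContours(m.astype(np.uint8),cv2.RETR_EXTERNAL,cv2.CHAIN_APPROX_NONE)
    return [c for c in cs if cv2.contourArea(c)>amin]
def go(pos,yaw=None,quat=None):
    """normalised move from the current pose to TCP pos, tool down with tool-y at yaw"""
    st=get_state();r0=R.from_quat(st["eef_rot"])
    if quat is None:
        c,s=np.cos(yaw),np.sin(yaw) # tool y dir=(c,s,0), z down, x = y x z
        y=np.array([c,s,0]);z=np.array([0,0,-1.]);x=np.cross(y,z)
        r1=R.from_matrix(np.c_[x,y,z])
        if (r0.inv()*r1).magnitude()>np.pi/2: r1=R.from_matrix(np.c_[-x,-y,z])
    else: r1=R.from_quat(quat)
    return np.round(r0.inv().apply(np.array(pos)-st["tool_pos"])/.5,4),np.round((r0.inv()*r1).as_rotvec()/.5,4)
E
python3 - <<'E'
from h import *
im,K,C=cam("top")
h=cv2.cvtColor(im,cv2.COLOR_BGR2HSV)
print(C[:3,3])
# case top face: bright
m=(h[...,2]>150)&(h[...,1]<70)
for c in blobs(m):
    r=cv2.minAreaRect(c)
    if 130<r[0][1]<200 and 100<r[0][0]<420:
        P=ray(K,C,cv2.boxPoints(r),.058)[:,:2]; print("white",np.round(r[0]),P.mean(0).round(4),P.round(3).tolist())
m=(h[...,2]<60)
for c in blobs(m):
    r=cv2.minAreaRect(c)
    if 300<r[0][0]<400 and 130<r[0][1]<250:
        P=ray(K,C,cv2.boxPoints(r),.013)[:,:2]; print("dark",r,P.mean(0).round(4),P.round(3).tolist())
st=get_state();print(R.from_quat(st["eef_rot"]).as_matrix().round(3))
E
```

```text
[ 0.32337252 -0.03946148  1.1132705 ]
white [115. 182.] [0.5462 0.2909] [[0.604, 0.322], [0.605, 0.267], [0.489, 0.26], [0.488, 0.314]]
white [220. 160.] [0.5996 0.0544] [[0.576, 0.116], [0.632, 0.114], [0.624, -0.008], [0.568, -0.005]]
white [255. 191.] [ 0.5608 -0.0254] [[0.11, 0.504], [0.998, 0.604], [1.009, -0.642], [0.126, -0.568]]
dark ((348.3000183105469, 229.40003967285156), (21.187259674072266, 20.55480194091797), 71.56504821777344) [ 0.4497 -0.2438] [[0.465, -0.214], [0.481, -0.259], [0.434, -0.274], [0.419, -0.228]]
dark ((339.51922607421875, 149.59616088867188), (13.139781951904297, 13.728129386901855), 78.69007110595703) [ 0.6407 -0.2271] [[0.653, -0.208], [0.66, -0.24], [0.628, -0.246], [0.621, -0.214]]
[[ 0.9    0.437 -0.001]
 [ 0.437 -0.9    0.001]
 [-0.    -0.001 -1.   ]]
```

```bash
python3 - <<'E'
from h import *
print(go([.543,.058,.30],-.066-np.pi/2))
E
```

```text
(array([ 1.0278, -0.8796,  0.2093]), array([-2.1000e-03,  7.0000e-04,  1.0357e+00]))
```

{"fn": "play_rows", "kwargs": {"rows": [[[1,-0.856,0.2,0,0,1],[1,-0.856,0.2,0,0,1],[1,-0.856,0.2,0,0,1],[1,-0.856,0.2,0,0,1],[1,-0.856,0.2,0,0,1],[1,-0.856,0.2,0,0,1],[1,-0.856,0.2,0,0,1],[1,-0.856,0.2,0,0,1],[1,-0.856,0.2,0,0,1],[1,-0.856,0.2,0,0,1],[1,-0.856,0.2,0,0,1],[1,-0.856,0.2,0,0,1],[1,-0.856,0.2,0,0,1],[1,-0.856,0.2,0,0,1],[1,-0.856,0.2,0,0,1],[1,-0.856,0.2,0,0,1],[1,-0.856,0.2,0,0,1],[1,-0.856,0.2,0,0,1],[1,-0.856,0.2,0,0,1]]], "claw": 0}}

```text
clock: 1.78
tool_pos: [0.5355, 0.0406, 0.3046]
eef_rot: [1.0, -0.024, -0.0, 0.0]
contact_force: [-0.6, -0.7, 0.2]
opening: 0.999
finger_force: 0.0
```

```bash
python3 - <<'E'
from h import *
st=get_state();print(st["clock"],st["tool_pos"],go([.543,.058,.213],-.066-np.pi/2))
im,K,C=cam("wrist");cv2.imwrite("pics/w1.png",im)
h=cv2.cvtColor(im,cv2.COLOR_BGR2HSV)
for c in blobs((h[...,2]>130)&(h[...,1]<70),2000):
    r=cv2.minAreaRect(c);P=ray(K,C,cv2.boxPoints(r),.058)[:,:2];print(np.round(r[0]),P.mean(0).round(4),P.round(4).tolist())
E
```

```text
1.7833 [0.53554836 0.04061897 0.30455645] (array([ 0.0133, -0.0356,  0.1831]), array([0.002 , 0.0015, 0.0357]))
[234. 115.] [0.5988 0.0548] [[0.5751, 0.1216], [0.6308, 0.112], [0.6229, -0.0075], [0.5664, -0.0069]]
```

View pics/w1.png

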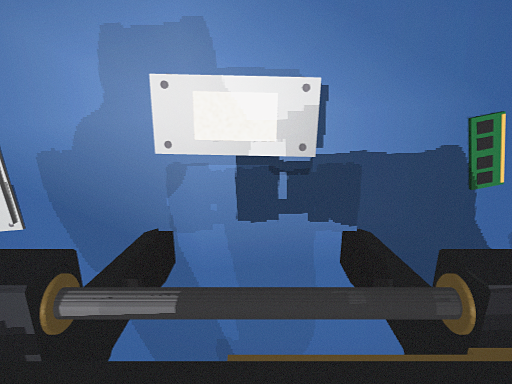

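The close view confirms the case centre at (0.599, 0.055). I'll drop behind it next.

{"fn": "play_rows", "kwargs": {"rows": [[[0.0133,-0.0356,0.06,0,0,0.0357],[0.0133,-0.0356,0.12,0,0,0.0357],[0.0133,-0.0356,0.183,0,0,0.0357],[0.0133,-0.0356,0.183,0,0,0.0357],[0.0133,-0.0356,0.183,0,0,0.0357]]]}}

```text
clock: 2.25
tool_pos: [0.5426, 0.0565, 0.2127]
eef_rot: [0.999, -0.034, -0.002, 0.001]
contact_force: [-0.4, 0.3, -0.2]
opening: 1.001
finger_force: 0.0
```

{"fn": "play_rows", "kwargs": {"rows": [[[0.012,0,0,0,0,0],[0.024,0,0,0,0,0],[0.034,0,0,0,0,0],[0.04,0,0,0,0,0],[0.047,0,-0.007,0,0,0],[0.054,0,-0.014,0,0,0],[0.061,0,-0.021,0,0,0],[0.069,0,-0.027,0,0,0],[0.078,0,-0.032,0,0,0],[0.086,0,-0.037,0,0,0],[0.095,0,-0.041,0,0,0],[0.105,0,-0.045,0,0,0],[0.114,0,-0.048,0,0,0],[0.124,0,-0.05,0,0,0],[0.134,0,-0.052,0,0,0],[0.144,0,-0.053,0,0,0],[0.148,0,-0.053,0,0,0],[0.148,0,-0.053,0,0,0],[0.148,0,-0.053,0,0,0],[0.148,0,-0.053,0,0,0]]]}}

```text
clock: 3.92
tool_pos: [0.6169, 0.0536, 0.2395]
eef_rot: [0.999, -0.033, -0.0, 0.0]
contact_force: [-1.0, 1.0, -0.9]
opening: 1.001
finger_force: 0.0
```

```bash
python3 - <<'E'
from h import *
im,K,C=cam("scene");a=cv2.resize(im[170:330,180:400],(660,480));cv2.imwrite("pics/s2.png",a)
print(get_state()["tool_pos"],get_state()["contact_force"])
E
```

```text
[0.61688956 0.05365823 0.2395227 ] [-0.08042593 -0.68921493 -0.03316292]
```

View pics/s2.png

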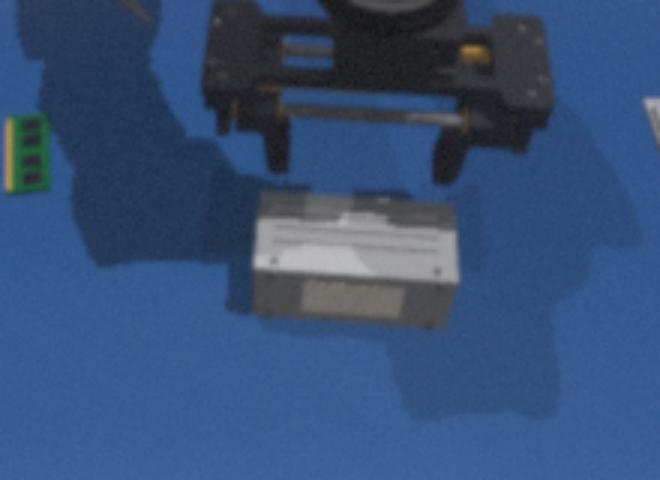

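The case now lies on its long side, with the base (label) facing away from the robot. I'll lift off a little and measure.

{"fn": "play_rows", "kwargs": {"rows": [[[-0.06,0,-0.06,0,0,0],[-0.07,0,-0.13,0,0,0],[-0.07,0,-0.13,0,0,0],[-0.07,0,-0.13,0,0,0]]]}}

```text
clock: 4.3
tool_pos: [0.5825, 0.0561, 0.3065]
eef_rot: [0.999, -0.033, 0.002, -0.0]
contact_force: [0.1, -0.4, -0.0]
opening: 1.0
finger_force: 0.0
```

```bash
python3 - <<'E'
from h import *
for n in("wrist","top"):
  im,K,C=cam(n);cv2.imwrite(f"pics/{n}3.png",im)
  h=cv2.cvtColor(im,cv2.COLOR_BGR2HSV)
  for c in blobs((h[...,2]>125)&(h[...,1]<70),500):
    r=cv2.minAreaRect(c);P=ray(K,C,cv2.boxPoints(r),.058)[:,:2]
    if abs(P.mean(0)-[.65,.05]).max()<.06: print(n,np.round(r[0]),P.mean(0).round(4),P.round(4).tolist())
print(get_state()["tool_pos"])
E
```

```text
wrist [259. 101.] [0.6556 0.0507] [[0.6871, 0.1089], [0.6793, -0.0109], [0.6237, -0.0118], [0.6321, 0.1168]]
[0.58216156 0.05600417 0.30449172]
```

View pics/wrist3.png

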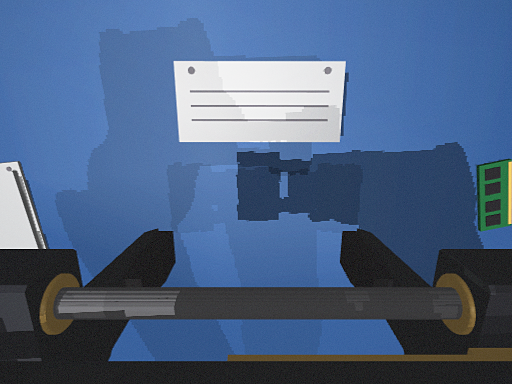

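It rests at (0.656, 0.050), with its top face centred at about pixel (259,101). Next is the second roll.

```bash
python3 - <<'E'
from h import *
print(go([.5987,.0535,.216],-.066-np.pi/2))
E
```

```text
(array([0.0334, 0.0028, 0.177 ]), array([0.    , 0.0004, 0.0002]))
```

{"fn": "play_rows", "kwargs": {"rows": [[[0.0334,0.0028,0.06,0,0,0],[0.0334,0.0028,0.12,0,0,0],[0.0334,0.0028,0.177,0,0,0],[0.0334,0.0028,0.177,0,0,0],[0.0334,0.0028,0.177,0,0,0]]]}}

```text
clock: 4.82
tool_pos: [0.5979, 0.0533, 0.2142]
eef_rot: [0.999, -0.033, -0.002, 0.0]
contact_force: [0.6, -0.9, 1.5]
opening: 0.998
finger_force: 0.0
```

{"fn": "play_rows", "kwargs": {"rows": [[[0.012,0,0,0,0,0],[0.024,0,0,0,0,0],[0.034,0,0,0,0,0],[0.04,0,0,0,0,0],[0.048,0,-0.007,0,0,0],[0.055,0,-0.0145,0,0,0],[0.063,0,-0.021,0,0,0],[0.072,0,-0.027,0,0,0],[0.081,0,-0.032,0,0,0],[0.09,0,-0.037,0,0,0],[0.1,0,-0.041,0,0,0],[0.11,0,-0.0445,0,0,0],[0.12,0,-0.047,0,0,0],[0.13,0,-0.049,0,0,0],[0.141,0,-0.05,0,0,0],[0.151,0,-0.05,0,0,0],[0.154,0,-0.052,0,0,0],[0.154,0,-0.052,0,0,0],[0.154,0,-0.052,0,0,0],[0.154,0,-0.052,0,0,0]]]}}

```text
clock: 6.48
tool_pos: [0.6754, 0.0484, 0.2421]
eef_rot: [0.999, -0.033, -0.0, 0.0]
contact_force: [-0.4, -0.1, 0.3]
opening: 0.996
finger_force: 0.0
```

{"fn": "play_rows", "kwargs": {"rows": [[[-0.06,0,-0.06,0,0,0],[-0.07,0,-0.13,0,0,0],[-0.07,0,-0.13,0,0,0],[-0.07,0,-0.13,0,0,0]]]}}

```text
clock: 6.82
tool_pos: [0.641, 0.0507, 0.3094]
eef_rot: [0.999, -0.033, 0.002, -0.0]
contact_force: [0.0, -0.1, 0.6]
opening: 1.0
finger_force: 0.0
```

```bash
python3 - <<'E'
from h import *
for n in("wrist","top"):
  im,K,C=cam(n);cv2.imwrite(f"pics/{n}4.png",im)
  np.savez(f"pics/{n}4.npz",K=K,C=C)
a=cv2.imread("pics/wrist4.png")[0:200];b=cv2.imread("pics/top4.png")[90:250,140:400]
cv2.imwrite("pics/c4.png",np.vstack([cv2.resize(a,(700,273)),cv2.resize(b,(530,326)) if 0 else cv2.copyMakeBorder(cv2.resize(b,(520,320)),0,0,0,180,cv2.BORDER_CONSTANT)]))
print(get_state()["tool_pos"])
E
```

```text
[0.64056252 0.05076276 0.30709757]
```

View pics/c4.png

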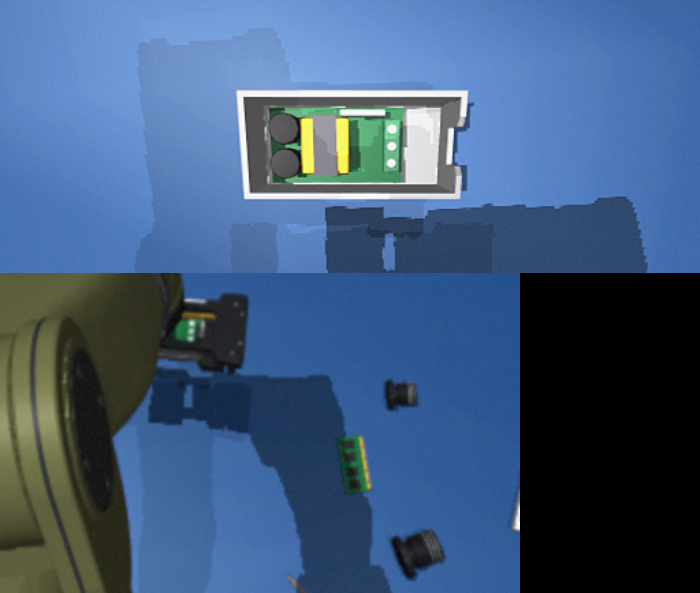

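The case stands open side up, with the slotted plate on the right: the slot is at about (455,147) in the upper crop. The small bush's flange faces the case. I'll measure the rim corners and the bush yaw, then go to the bush.

```bash
python3 - <<'E'
from h import *
im=cv2.imread("pics/wrist4.png");d=np.load("pics/wrist4.npz")
h=cv2.cvtColor(im,cv2.COLOR_BGR2HSV)
m=((h[...,2]>150)&(h[...,1]<60)); m[200:]=0
for c in blobs(m,300):
    r=cv2.minAreaRect(cv2.convexHull(c));P=ray(d["K"],d["C"],cv2.boxPoints(r),.058)[:,:2];print(r,P.mean(0).round(4),P.round(4).tolist())
im=cv2.imread("pics/top4.png");d=np.load("pics/top4.npz")
h=cv2.cvtColor(im,cv2.COLOR_BGR2HSV)
for c in blobs((h[...,2]<75),60):
    r=cv2.minAreaRect(c)
    if 325<r[0][0]<360 and 135<r[0][1]<165: print(r,ray(d["K"],d["C"],r[0],.015))
st=get_state();print(st["q"].round(2))
for b in (0.,np.pi): 
  c,s=np.cos(b),np.sin(b); y=np.array([c,s,0]);z=np.array([0,0,-1.]);x=np.cross(y,z)
  r0=R.from_quat(st["eef_rot"]);print(x,r0.inv().apply(np.array([.635,-.235,.30])-st["tool_pos"])/.5,(r0.inv()*R.from_matrix(np.c_[x,y,z])).as_rotvec()/.5)
E
```

```text
((236.5, 99.0), (28.0, 17.0), 90.0) [0.7175 0.0616] [[0.7277, 0.0669], [0.7269, 0.0547], [0.7073, 0.0562], [0.7082, 0.0687]]
((268.0, 106.0), (108.0, 56.0), -0.0) [0.7107 0.039 ] [[0.6936, 0.0807], [0.733, 0.0765], [0.728, -0.0008], [0.6883, -0.0006]]
((257.0, 105.5), (79.0, 168.0), 90.0) [0.7111 0.0471] [[0.7429, 0.1048], [0.7351, -0.0143], [0.6791, -0.015], [0.6874, 0.1127]]
((340.0, 150.5), (13.0, 14.0), 90.0) [[ 0.63787657 -0.22787789  0.015     ]]
[-0.21  0.83  0.11  1.6  -0.13  0.71 -1.68]
[-0.  1.  0.] [0.02653768 0.57101787 0.01417892] [-4.81885030e-04  4.03851394e-04 -3.27338675e+00]
[-1.2246468e-16 -1.0000000e+00 -0.0000000e+00] [0.02653768 0.57101787 0.01417892] [3.96644241e-04 4.73285286e-04 3.00979851e+00]
```

{"fn": "play_rows", "kwargs": {"rows": [[[0.026,0.57,0,0,0,-1],[0.026,0.57,0,0,0,-1],[0.026,0.57,0,0,0,-1],[0.026,0.57,0,0,0,-1],[0.026,0.57,0,0,0,-1],[0.026,0.57,0,0,0,-1],[0.026,0.57,0,0,0,-1],[0.026,0.57,0,0,0,-1]]]}}

```text
clock: 7.58
tool_pos: [0.6321, -0.246, 0.3058]
eef_rot: [0.978, 0.209, -0.002, 0.004]
contact_force: [-1.2, -1.5, -0.9]
opening: 1.003
finger_force: 0.0
```

{"fn": "play_rows", "kwargs": {"rows": [[[0,0,0,0,0,-1],[0,0,0,0,0,-1],[0,0,0,0,0,-1],[0,0,0,0,0,-1]]]}}

```text
clock: 7.92
tool_pos: [0.6347, -0.2343, 0.3057]
eef_rot: [0.892, 0.453, -0.001, -0.001]
contact_force: [-0.2, -0.1, -0.1]
opening: 0.998
finger_force: 0.0
```

{"fn": "play_rows", "kwargs": {"rows": [[[0,0,0,0,0,-1],[0,0,0,0,0,-1],[0,0,0,0,0,-1],[0,0,0,0,0,-1],[0,0,0,0,0,-1]]]}}

```text
clock: 8.33
tool_pos: [0.6345, -0.2346, 0.3056]
eef_rot: [0.753, 0.658, -0.0, -0.001]
contact_force: [0.3, 0.0, -0.1]
opening: 0.997
finger_force: 0.0
```

```bash
python3 - <<'E'
from h import *
st=get_state();print(st["clock"],st["tool_pos"],st["q"].round(2))
im,K,C=cam("wrist");cv2.imwrite("pics/w5.png",im);np.savez("pics/w5.npz",K=K,C=C)
h=cv2.cvtColor(im,cv2.COLOR_BGR2HSV)
for c in blobs((h[...,2]<75)&(np.arange(384)[:,None]<225),100):
    r=cv2.minAreaRect(c);print(r,ray(K,C,r[0],.015).round(4))
E
```

```text
8.3333 [ 0.63453521 -0.23458879  0.30564433] [ 0.47  0.89 -0.36  1.47  0.37  0.85 -0.15]
((62.0, 206.0), (36.0, 78.0), 90.0) [[ 0.4476 -0.2293  0.015 ]]
((260.9864807128906, 174.41891479492188), (30.4138126373291, 36.98977279663086), 80.53767395019531) [[ 0.6379 -0.2238  0.015 ]]
((136.01724243164062, 133.29310607910156), (15.784103393554688, 10.956025123596191), 68.19859313964844) [[ 0.5335 -0.1725  0.015 ]]
((151.3273162841797, 128.45103454589844), (15.866873741149902, 11.056554794311523), 68.96248626708984) [[ 0.5478 -0.1702  0.015 ]]
((483.0, 10.0), (20.0, 22.0), 90.0) [[ 0.8288 -0.1151  0.015 ]]
```

View pics/w5.png

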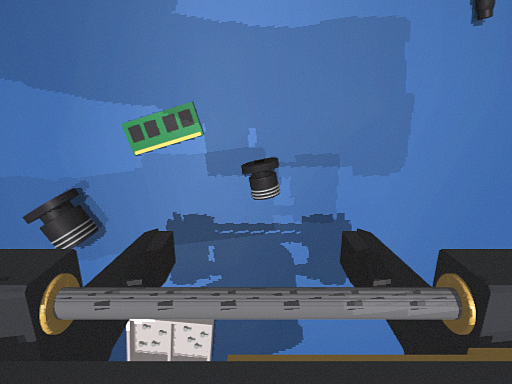

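The picture shows the small bush with its flange at about (261,163) and its barrel end at about (265,197). I'll work out its axis.

```bash
python3 - <<'E'
from h import *
im=cv2.imread("pics/w5.png");d=np.load("pics/w5.npz");K,C=d["K"],d["C"]
h=cv2.cvtColor(im,cv2.COLOR_BGR2HSV)
# bush = low saturation (mat and its shadow are blue)
m=((h[...,1]<130)|(h[...,2]<45));m[:145]=0;m[210:]=0;m[:,:225]=0;m[:,300:]=0
c=max(blobs(m,50),key=cv2.contourArea);M=np.zeros(m.shape,np.uint8);cv2.drawContours(M,[c],-1,1,-1)
for v in range(150,206,3):
    u=np.flatnonzero(M[v])
    if len(u):
        P=ray(K,C,[[u[0]-.5,v],[u[-1]+.5,v]],.013);print(v,u[0],u[-1],P[0,:2].round(4),P[1,:2].round(4),P.mean(0)[:2].round(4),np.linalg.norm(P[1]-P[0]).round(4))
E
```

```text
159 259 277 [ 0.6375 -0.2098] [ 0.6546 -0.212 ] [ 0.646  -0.2109] 0.0172
162 248 277 [ 0.6272 -0.2112] [ 0.6542 -0.2148] [ 0.6407 -0.213 ] 0.0273
165 242 278 [ 0.6213 -0.2132] [ 0.6548 -0.2176] [ 0.6381 -0.2154] 0.0338
168 242 274 [ 0.6209 -0.2159] [ 0.6509 -0.2199] [ 0.6359 -0.2179] 0.0302
171 242 273 [ 0.6205 -0.2187] [ 0.6496 -0.2226] [ 0.6351 -0.2207] 0.0294
174 252 275 [ 0.6292 -0.2227] [ 0.6511 -0.2256] [ 0.6402 -0.2242] 0.0221
177 249 276 [ 0.6261 -0.2252] [ 0.6517 -0.2286] [ 0.6389 -0.2269] 0.0259
180 249 276 [ 0.6257 -0.228 ] [ 0.6514 -0.2314] [ 0.6385 -0.2297] 0.0259
183 250 278 [ 0.6262 -0.231 ] [ 0.6529 -0.2345] [ 0.6396 -0.2327] 0.0269
186 250 279 [ 0.6258 -0.2338] [ 0.6535 -0.2375] [ 0.6397 -0.2357] 0.0279
189 250 280 [ 0.6254 -0.2367] [ 0.6541 -0.2405] [ 0.6398 -0.2386] 0.029
192 251 279 [ 0.6259 -0.2397] [ 0.6529 -0.2433] [ 0.6394 -0.2415] 0.0272
195 252 275 [ 0.6265 -0.2427] [ 0.6488 -0.2457] [ 0.6376 -0.2442] 0.0225
198 253 269 [ 0.627  -0.2458] [ 0.6429 -0.2479] [ 0.6349 -0.2468] 0.016
```

```bash
python3 - <<'E'
from h import *
print(go([.6394,-.236,.172],.06))
E
```

```text
(array([-0.0019,  0.0104,  0.2677]), array([-0.0036, -0.0028, -0.3988]))
```

{"fn": "play_rows", "kwargs": {"rows": [[[-0.002,0.0104,0.05,-0.0036,-0.0028,-0.2],[-0.002,0.0104,0.1,-0.0036,-0.0028,-0.4],[-0.002,0.0104,0.15,-0.0036,-0.0028,-0.4],[-0.002,0.0104,0.21,-0.0036,-0.0028,-0.4],[-0.002,0.0104,0.25,-0.0036,-0.0028,-0.4],[-0.002,0.0104,0.267,-0.0036,-0.0028,-0.4],[-0.002,0.0104,0.267,-0.0036,-0.0028,-0.4],[-0.002,0.0104,0.267,-0.0036,-0.0028,-0.4]]]}}

```text
clock: 9.05
tool_pos: [0.6402, -0.2361, 0.1739]
eef_rot: [0.685, 0.729, 0.0, 0.001]
contact_force: [0.5, 0.9, 0.5]
opening: 0.995
finger_force: 0.0
```

```bash
python3 - <<'E'
from h import *
print(go([.6394,-.236,.172],.06))
im,K,C=cam("wrist");cv2.imwrite("pics/w6.png",im)
E
```

```text
(array([ 0.0003, -0.0016,  0.0038]), array([0.0036, 0.0033, 0.0037]))
```

View pics/w6.png

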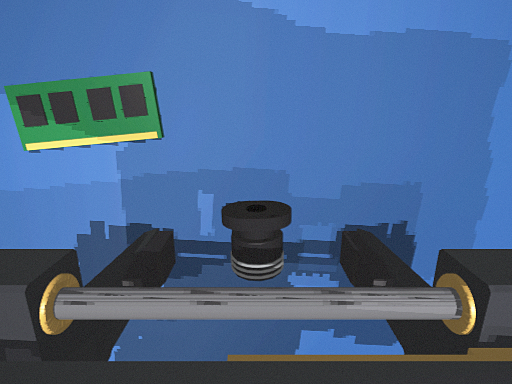

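The bush sits centred between the fingers at about (257,240), with the flange towards the case. I'll grip and lift.

{"fn": "play_rows", "kwargs": {"rows": [[[0,0,0,0,0,0],[0,0,0,0,0,0],[0,0,0,0,0,0],[0,0,0,0,0,0],[0,0,0,0,0,0],[0,0,0,0,0,0],[0,0,0,0,0,0],[0,0,0,0,0,0],[0,0,0,0,0,0],[0,0,0,0,0,0]]], "claw": 1, "squeeze": 20}}

```text
clock: 9.93
tool_pos: [0.6399, -0.2363, 0.1737]
eef_rot: [0.684, 0.729, 0.0, 0.001]
contact_force: [-0.4, 0.0, 0.4]
opening: 0.286
finger_force: 20.0
```

{"fn": "play_rows", "kwargs": {"rows": [[[0,0,-0.05,0,0,0],[0,0,-0.1,0,0,0],[0,0,-0.16,0,0,0],[0,0,-0.22,0,0,0],[0,0,-0.22,0,0,0],[0,0,-0.22,0,0,0]]]}}

```text
clock: 10.43
tool_pos: [0.6404, -0.2363, 0.2858]
eef_rot: [0.685, 0.729, 0.001, 0.003]
contact_force: [-0.7, 0.9, -1.2]
opening: 0.289
finger_force: 20.0
```

```bash
python3 - <<'E'
from h import *
# slot expected: case centre (.711,.0485), yaw -.066 ; pre-place 60 mm outside
y=np.array([.066,.998,0]);s=np.array([.711,.0485,0])-y*.0585
print(s, go(s-y*.015+[0,0,.283],-.066))
E
```

```text
[ 0.707139 -0.009883  0.      ] (array([0.4137, 0.1578, 0.0052]), array([0.0113, 0.0052, 0.2579]))
```

{"fn": "play_rows", "kwargs": {"rows": [[[0.413,0.158,0,0.011,0.005,0.258],[0.413,0.158,0,0.011,0.005,0.258],[0.413,0.158,0,0.011,0.005,0.258],[0.413,0.158,0,0.011,0.005,0.258],[0.413,0.158,0,0.011,0.005,0.258],[0.413,0.158,0,0.011,0.005,0.258],[0.413,0.158,0,0.011,0.005,0.258],[0.413,0.158,0,0.011,0.005,0.258],[0.413,0.158,0,0.011,0.005,0.258]]]}}

```text
clock: 11.18
tool_pos: [0.7049, -0.0275, 0.2822]
eef_rot: [0.731, 0.683, -0.003, -0.001]
contact_force: [0.1, -0.1, -0.9]
opening: 0.288
finger_force: 20.0
```

```bash
python3 - <<'E'
from h import *
st=get_state();print(st["clock"],st["tool_pos"],R.from_quat(st["eef_rot"]).as_matrix().round(3).tolist())
im,K,C=cam("wrist");cv2.imwrite("pics/w7.png",im);np.savez("pics/w7.npz",K=K,C=C,p=st["tool_pos"],q=st["eef_rot"])
cv2.imwrite("pics/w7b.png",cv2.resize(im[:300,80:480],(800,600),interpolation=cv2.INTER_CUBIC))
E
```

```text
11.1833 [ 0.70491401 -0.02745123  0.28221189] [[0.068, 0.998, -0.006], [0.998, -0.068, -0.002], [-0.002, -0.006, -1.0]]
```

View pics/w7b.png

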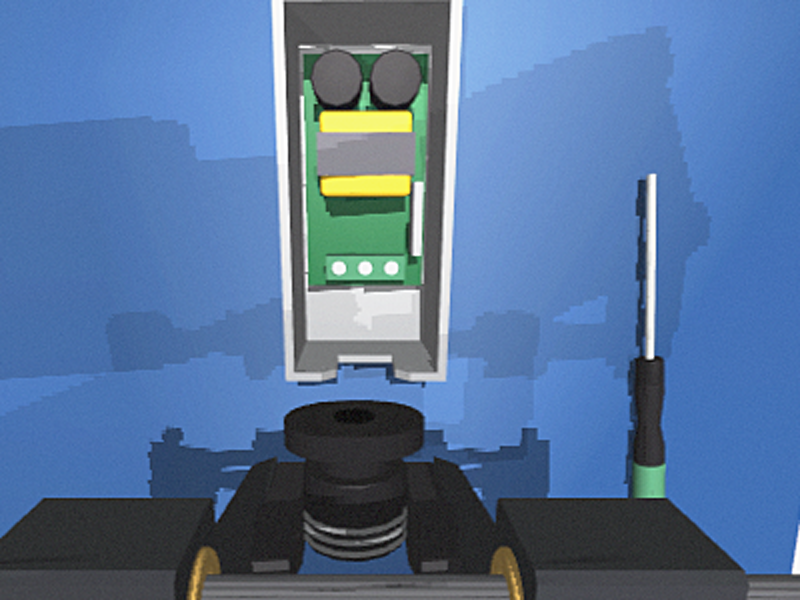

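The bush hangs straight, with its bore at crop (355,415). The case end corners are at (290,381) and (445,381), and the slot bottom is at (340..392, 358). I'll compute the offset from these.

```bash
python3 - <<'E'
from h import *
d=np.load("pics/w7.npz");K,C,p=d["K"],d["C"],d["p"];Rt=R.from_quat(d["q"]).as_matrix()
f=lambda uv,z:ray(K,C,np.array(uv)/2.+[80,0],z)
cor=f([[289,381],[446,381]],.058);top=f([[273,0],[463,0]],.058)
print("corners",cor.round(4),np.linalg.norm(cor[1]-cor[0]),"far",top.round(4))
print("axis yaw",np.arctan2(-(top-cor).mean(0)[0],(top-cor).mean(0)[1]), (cor[1]-cor[0])[1]/.056)
print("slotbot in/out",f([[340,356],[392,356],[336,363],[394,363]],.032).round(4))
print("mouth",f([[332,370],[398,371]],.058).round(4))
ax=p[2]-.1587
b=f([[355,415],[285,425],[424,425],[301,520],[407,520]],ax);print("bore,flange,barrel",b.round(4)); print(((b-p)@Rt).round(4)) 
E
```

```text
corners [[ 0.6808 -0.0117  0.058 ]
 [ 0.7357 -0.0153  0.058 ]] 0.055005396757424184 far [[0.6875 0.1054 0.058 ]
 [0.7435 0.1015 0.058 ]]
axis yaw -0.06202508764643225 -0.06367109991526444
slotbot in/out [[ 0.6981 -0.0102  0.032 ]
 [ 0.7183 -0.0115  0.032 ]
 [ 0.6963 -0.0129  0.032 ]
 [ 0.719  -0.0144  0.032 ]]
mouth [[ 0.6962 -0.0087  0.058 ]
 [ 0.7191 -0.0106  0.058 ]]
bore,flange,barrel [[ 0.705  -0.0029  0.1235]
 [ 0.6878 -0.0044  0.1235]
 [ 0.7216 -0.0066  0.1235]
 [ 0.6893 -0.0304  0.1235]
 [ 0.7164 -0.0321  0.1235]]
[[ 0.0248 -0.0006  0.1587]
 [ 0.0222 -0.0176  0.1588]
 [ 0.0223  0.0162  0.1586]
 [-0.0036 -0.0144  0.1588]
 [-0.0035  0.0127  0.1586]]
```

```bash
python3 - <<'E'
from h import *
yaw=-.064;ty=np.array([np.cos(yaw),np.sin(yaw),0]);tx=np.array([-np.sin(yaw),np.cos(yaw),0])
S=np.array([.7081,-.0121,0]);t=S-tx*.0155+ty*.0007
print(t,go(t+[0,0,.2387],yaw))
E
```

```text
[ 0.70780724 -0.02761304  0.        ] (array([0.0015, 0.0061, 0.0876]), array([-0.0114,  0.0042, -0.01  ]))
```

{"fn": "play_rows", "kwargs": {"rows": [[[0.0015,0.006,0.03,-0.011,0.004,-0.01],[0.0015,0.006,0.06,-0.011,0.004,-0.01],[0.0015,0.006,0.0876,-0.011,0.004,-0.01],[0.0015,0.006,0.0876,-0.011,0.004,-0.01],[0.0015,0.006,0.0876,-0.011,0.004,-0.01],[0.0015,0.006,0.0876,-0.011,0.004,-0.01],[0.0015,0.006,0.0876,-0.011,0.004,-0.01]]]}}

```text
clock: 11.82
tool_pos: [0.7088, -0.0245, 0.2405]
eef_rot: [0.728, 0.685, 0.002, 0.0]
contact_force: [-0.3, -0.2, -0.1]
opening: 0.285
finger_force: 20.0
```

```bash
python3 - <<'E'
from h import *
st=get_state();print(st["clock"],st["tool_pos"])
im,K,C=cam("wrist");cv2.imwrite("pics/w8.png",im);np.savez("pics/w8.npz",K=K,C=C,p=st["tool_pos"],q=st["eef_rot"])
cv2.imwrite("pics/w8b.png",cv2.resize(im[130:280,157:357],(800,600),interpolation=cv2.INTER_CUBIC))
E
```

```text
11.8167 [ 0.70878625 -0.02448909  0.24049975]
```

View pics/w8b.png

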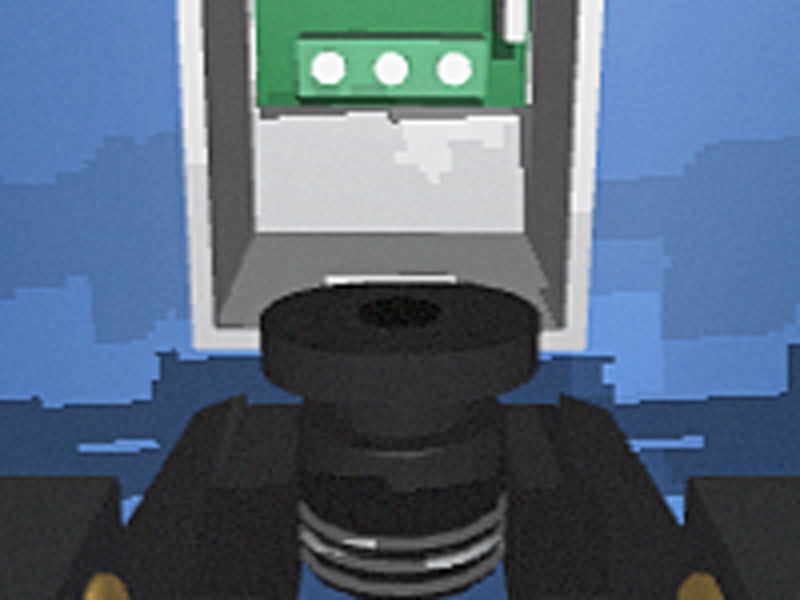

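The bush is just above the slot: bore at crop (400,312), rim corners at (193,350) and (587,350), and a slot-bottom strip at (327..456, 280).

```bash
python3 - <<'E'
from h import *
d=np.load("pics/w8.npz");K,C,p=d["K"],d["C"],d["p"];Rt=R.from_quat(d["q"]).as_matrix()
f=lambda uv,z:ray(K,C,np.array(uv)/4.+[157,130],z)
cor=f([[192,350],[588,350]],.058);print("corners",cor.round(4),cor.mean(0),np.linalg.norm(cor[1]-cor[0]))
inn=f([[215,327],[553,327]],.058);print("inner",inn.round(4),inn.mean(0))
sb=f([[326,280],[457,280]],.032);print("slotbot",sb.round(4),sb.mean(0))
ax=p[2]-.1587
b=f([[400,312],[260,345],[541,345],[300,450],[505,450]],ax);print(b.round(4));print(((b-p)@Rt).round(4))
for i in range(3):
  st=get_state();print(st["clock"],st["tool_pos"],st["qd"].round(3)); snapshot("top")
yaw=-.064;ty=np.array([np.cos(yaw),np.sin(yaw),0]);tx=np.array([-np.sin(yaw),np.cos(yaw),0])
S=(cor.mean(0)+tx*.0015);S[2]=0;print(S)
E
```

```text
corners [[ 0.6794 -0.0117  0.058 ]
 [ 0.7361 -0.0151  0.058 ]] [ 0.70774294 -0.0133937   0.058     ] 0.056729257020789715
inner [[ 0.6831 -0.0084  0.058 ]
 [ 0.7311 -0.0113  0.058 ]] [ 0.70710545 -0.00985241  0.058     ]
slotbot [[ 0.6973 -0.0105  0.032 ]
 [ 0.7186 -0.0118  0.032 ]] [ 0.70795529 -0.01114696  0.032     ]
[[ 7.100e-01  5.000e-04  8.180e-02]
 [ 6.926e-01 -2.700e-03  8.180e-02]
 [ 7.269e-01 -4.800e-03  8.180e-02]
 [ 6.963e-01 -1.700e-02  8.180e-02]
 [ 7.220e-01 -1.860e-02  8.180e-02]]
[[ 0.0246 -0.0008  0.1588]
 [ 0.0203 -0.0179  0.1587]
 [ 0.0203  0.0164  0.1588]
 [ 0.0063 -0.0134  0.1587]
 [ 0.0063  0.0123  0.1588]]
11.8667 [ 0.7087842  -0.02438509  0.24061661] [-0.    -0.002 -0.    -0.    -0.001  0.001 -0.   ]
11.9167 [ 0.70874538 -0.024393    0.24058714] [-0.001 -0.     0.     0.003  0.002 -0.001  0.   ]
11.9667 [ 0.70869694 -0.02434641  0.2405189 ] [-0.002  0.002  0.002  0.004 -0.001 -0.001 -0.002]
[ 0.70783888 -0.01189678  0.        ]
```

```bash
python3 - <<'E'
from h import *
print(go([.7077,-.0275,.2405],-.064))
E
```

```text
(array([-0.0064, -0.0015, -0.0003]), array([ 0.0057, -0.0057,  0.0064]))
```

{"fn": "play_rows", "kwargs": {"rows": [[[-0.0064,-0.0015,0,0.0057,-0.0057,0.0064],[-0.0064,-0.0015,0,0.0057,-0.0057,0.0064],[-0.0064,-0.0015,0,0.0057,-0.0057,0.0064],[-0.0064,-0.0015,0,0.0057,-0.0057,0.0064],[-0.0064,-0.0015,0,0.0057,-0.0057,0.0064]]]}}

```text
clock: 12.43
tool_pos: [0.7075, -0.0275, 0.2397]
eef_rot: [0.729, 0.684, -0.0, -0.0]
contact_force: [-0.3, -0.2, -0.0]
opening: 0.288
finger_force: 20.0
```

```bash
python3 - <<'E'
from h import *
print(get_state()["tool_pos"],go([.7077,-.0275,.1997],-.064))
E
```

```text
[ 0.70749226 -0.0275404   0.23973345] (array([0.0001, 0.0005, 0.0801]), array([-0.0021, -0.    , -0.0001]))
```

{"fn": "play_rows", "kwargs": {"rows": [[[0,0,0.006,0,0,0],[0,0,0.012,0,0,0],[0,0,0.018,0,0,0],[0,0,0.024,0,0,0],[0,0,0.03,0,0,0],[0,0,0.036,0,0,0],[0,0,0.036,0,0,0]]]}}

```text
clock: 13.02
tool_pos: [0.7071, -0.0276, 0.2208]
eef_rot: [0.729, 0.684, -0.001, -0.001]
contact_force: [0.5, -0.7, -0.4]
opening: 0.285
finger_force: 20.0
```

{"fn": "play_rows", "kwargs": {"rows": [[[0,0,0.006,0,0,0],[0,0,0.012,0,0,0],[0,0,0.018,0,0,0],[0,0,0.024,0,0,0],[0,0,0.03,0,0,0],[0,0,0.035,0,0,0],[0,0,0.039,0,0,0],[0,0,0.041,0,0,0],[0,0,0.041,0,0,0],[0,0,0.041,0,0,0]]]}}

```text
clock: 13.85
tool_pos: [0.7075, -0.0276, 0.2012]
eef_rot: [0.729, 0.684, -0.0, -0.0]
contact_force: [0.3, 0.6, -0.6]
opening: 0.288
finger_force: 20.0
```

```bash
python3 - <<'E'
from h import *
st=get_state();print(st["tool_pos"],st["contact_force"],go([.7077,-.0275,.1997],-.064))
im,K,C=cam("wrist");np.savez("pics/w9.npz",K=K,C=C,p=st["tool_pos"],q=st["eef_rot"])
cv2.imwrite("pics/w9.png",im);cv2.imwrite("pics/w9b.png",cv2.resize(im[130:280,157:357],(800,600),interpolation=cv2.INTER_CUBIC))
E
```

```text
[ 0.70748385 -0.02757371  0.20123698] [ 0.27417995  0.59607166 -0.63346048] (array([0.0002, 0.0004, 0.0031]), array([-0.002 ,  0.0002, -0.0001]))
```

View pics/w9b.png

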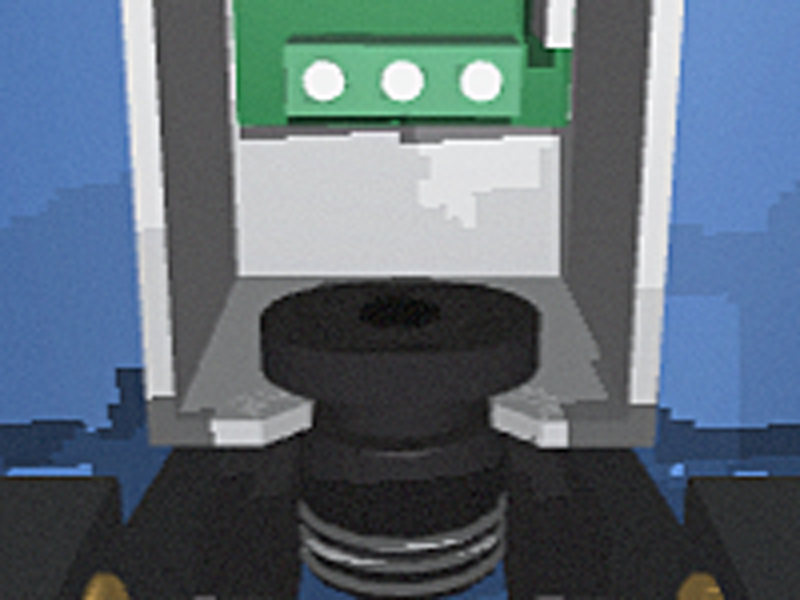

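The neck is in the slot with the flange inside, at crop (400,320), and the barrel outside. I'll lower the last 1.5 mm, let go and rise.

{"fn": "play_rows", "kwargs": {"rows": [[[0,0,0.0015,0,0,0],[0,0,0.003,0,0,0],[0,0,0.0035,0,0,0],[0,0,0.0035,0,0,0],[0,0,0.0035,0,0,0]]]}}

```text
clock: 14.32
tool_pos: [0.7075, -0.0276, 0.1996]
eef_rot: [0.729, 0.684, -0.0, -0.0]
contact_force: [-0.5, -0.6, 0.2]
opening: 0.286
finger_force: 20.0
```

{"fn": "play_rows", "kwargs": {"rows": [[[0,0,0,0,0,0],[0,0,0,0,0,0],[0,0,0,0,0,0],[0,0,0,0,0,0],[0,0,0,0,0,0],[0,0,0,0,0,0]]], "claw": 0.4}}

```text
clock: 14.82
tool_pos: [0.7074, -0.0276, 0.1994]
eef_rot: [0.729, 0.684, -0.0, -0.0]
contact_force: [-0.3, -0.1, -0.1]
opening: 0.604
finger_force: 0.0
```

{"fn": "play_rows", "kwargs": {"rows": [[[0,0,-0.02,0,0,0],[0,0,-0.06,0,0,0],[0,0,-0.12,0,0,0],[0,0,-0.16,0,0,0],[0,0,-0.16,0,0,0],[0,0,-0.16,0,0,0],[0,0,-0.16,0,0,0]]]}}

```text
clock: 15.4
tool_pos: [0.7071, -0.0277, 0.2791]
eef_rot: [0.729, 0.684, -0.001, -0.001]
contact_force: [-0.1, -0.5, 0.1]
opening: 0.6
finger_force: 0.0
```

```bash
python3 - <<'E'
from h import *
st=get_state()
im,K,C=cam("wrist");np.savez("pics/w10.npz",K=K,C=C,p=st["tool_pos"],q=st["eef_rot"])
cv2.imwrite("pics/w10b.png",cv2.resize(im[130:280,157:357],(800,600),interpolation=cv2.INTER_CUBIC))
E
```

```text
(no output)
```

View pics/w10b.png

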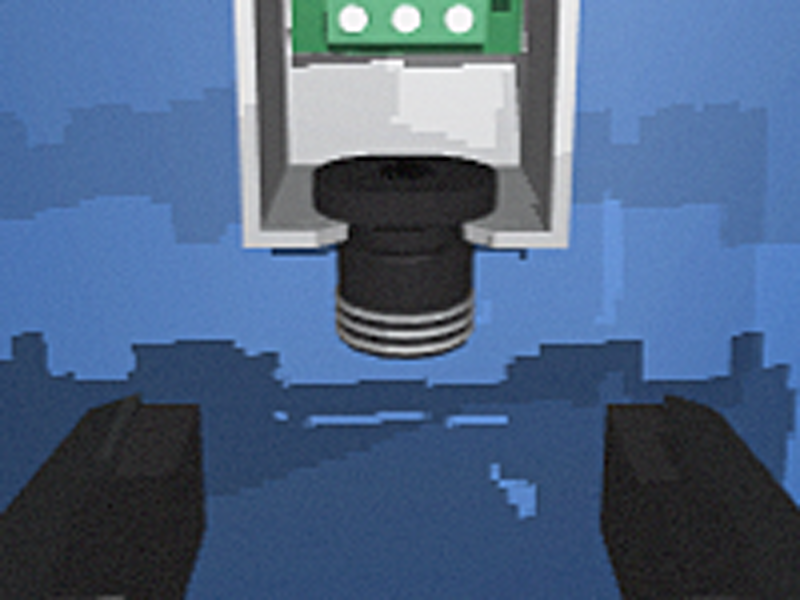

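```bash
python3 - <<'E'
from h import *
d=np.load("pics/w10.npz");K,C=d["K"],d["C"]
f=lambda uv,z:ray(K,C,np.array(uv)/4.+[157,130],z)
cor=f([[243,247],[571,247]],.058).mean(0);tx=np.array([.064,.998,0])
S=cor+tx*.0015
for z in(.035,.038,.041,.044,.047): print("bore y",z,((f([405,170],z)-S)@tx*1e3).round(2),"barrel top end",z+.013,((f([405,355],z+.013)-S)@tx*1e3).round(2))
print("lateral",((f([[315,188],[496,188],[337,290],[474,290]],.041)-S)@np.array([.998,-.064,0])*1e3).round(2))
E
```

```text
bore y 0.035 [6.95] barrel top end 0.048 [-25.37]
bore y 0.038 [7.62] barrel top end 0.051 [-24.2]
bore y 0.041 [8.29] barrel top end 0.054 [-23.03]
bore y 0.044 [8.96] barrel top end 0.056999999999999995 [-21.85]
bore y 0.047 [9.64] barrel top end 0.06 [-20.68]
lateral [-16.97  16.46 -13.18  12.76]
```

Measured against the end plate, the bush is level, centred and fully home, so I'm handing in.

```bash
python3 -c "
from plant import *
print(finish_job())"
```

```text
the job is handed in; nothing more can be done
None
```

I rolled the case over its long side onto its base and seated the smaller bush fully home in the slot, flange inside and barrel outside. The job was handed in with no verdict returned.

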